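Rock a stuck prism block out of its microscope cradle

ROBOT

A 6-joint arm with a two-finger parallel gripper is mounted at the origin on the work surface. World frame = base frame: x ahead of the robot, y to its left, z up, the work surface at z = 0. Lengths are in m, angles in degrees, forces in N, time in s.
With the tool pointing down it reaches from about 0.4 to 0.825 m from the base axis. Payload 7 kg.
Tool frame: the origin (TCP) lies between the finger pads; the fingertips stand 19 mm ahead of it and the grasp point (between the pads) is the TCP; z points along the fingers, y is the line along which they close (so a half turn about z gives the same grasp; the last joint's range is limited). The gripper opens to 88 mm and grips with 3 to 60 N. Pads are 19 mm wide; open, the fingers measure 130 mm over their backs; the gripper's body (78 mm by 193 mm) begins 47 mm behind the grasp point.
Start: joints at [16.507, 20.546, 0.682, 0, -70.136, -16.507], TCP at [0.675, -0, 0.246] pointing down, gripper open.
Joint ranges: [-176.03, 176.03], [-82.01, 121.73], [-58.28, 71.71], [-173.87, 95.51], [-174.79, -0.11], [-173.66, 173.66]. Speed limits (degrees/s): [136.94, 136.94, 172.46, 180, 180, 180].

INTERFACE

Orientations are given as [roll, pitch, yaw] about the fixed x, y, z axes, in that order (R = Rz(yaw) Ry(pitch) Rx(roll)).
In Python, from plant import r gives the robot as it stands. The module is installed in compiled form; this text tells all that it offers.
- The arm moves only by the shell command python3 -m pendant 'ROWS' [OPENING] [FORCE]. ROWS is JSON, a list of rows, each a list of 6 numbers: the shift along the tool's x, y, z in mm, then the turn, a rotation vector about the tool's x, y, z in rad. In form: [[tx, ty, tz, wx, wy, wz], ...]. A call has 1 to 20 rows; each row is the pose to reach, as a shift and turn from the pose commanded when the call began, along the tool's axes at that moment; what a row does not reach only later rows make up. A row lasts 1/8 s, in which the tool goes at most 62.5 mm and 10.7 degrees, less where a joint would pass 70% of its speed; a pose out of reach is approached as far as the arm can. A call with a gripper value outside its range is refused whole. OPENING is the finger opening in mm, from 0 to 87.6, set as the call begins (- or left out, the last holds). The fingers move at their own pace and stop on an object; FORCE is the grip in N (left out, the last holds). Time passes only in rows, so rows that repeat a pose let the fingers close. It gives the time, the measured TCP pose, the force, the opening and the grip force at its end, in the units of the state.
- r.get_state(): the state, without advancing time (a new reading comes with each control period).
- r.capture(name): name is "scene" or "side" or "wrist"; returns the picture (384x512x3 uint8, red, green, blue); there is no depth.
- r.camera_params(name): a dict with "mtx" (3x3 intrinsics, pixels), "rvec" (rotation vector, rad) and "tvec" (3), from world to camera coordinates, as OpenCV has them; the wrist camera has in their place "mount" (4x4, takes a point from camera to tool coordinates, whose origin is the TCP and whose axes are the flange's). Camera axes: x right, y down, z forward; pixel columns grow to the right and rows downward; lengths in m; the calibration is good to about 2 mm. A picture is of the moment at which its call begins: read the wrist's pose just before it. camera_params takes no time and is no camera call.
- r.close_job(): hands the job in; it is judged then, once.
The state is a dict: "time_s": time; "joints": joint angles; "qd": joint speeds; "joint_torque": joint torques, N m; "tcp_pos": TCP position; "eef_rot": TCP orientation; "contact_force": force on the tool from outside, world axes, zero at the start; "moment": the same for the moment, N m; "gripper_width": finger opening in m; "gripper_force": force on a finger pad.
Only numpy, scipy, OpenCV 4.12 (cv2) and the standard library are available. Lean on these libraries where they do the work, as an engineer would, in place of code of your own. Each camera call takes 0.05 s, during which the arm holds its last target. There are 200 camera calls.

TASK

The prism block is stuck in its black cradle under a worn-out dust cap: take the cap off and drop it into the steel reject box. Then grip the block by its square stem, rock it side to side towards its two shoes until both have given way, lift it out, and finish while holding it: upright and still, straight above its place in the cradle, with its foot about 2 cm clear of the shoes. Do not let go at the end, and do not knock the bottle, the eyepiece or the slide box about.

Things in the scene. Friction and masses are not known exactly. Their poses are not given: they have to be found in the camera images.
- cradle: Black plate 100 x 160 x 10 mm (x, y, z) fixed to the bench. Origin: centre of its underside; z up. Its pocket is centred on the origin, floor 10 mm above the bench. Two fixed walls, 50 mm high above the bench, outer faces at x = +-29.5 mm, hold the block in x with 1.5 mm play; steel shoes stand on its +y and -y sides, the directions to rock in.
- shoe_left (a joint): Steel shoe on the cradle's +y side: how far (m) it has been pushed outward from home (0) to its stop (0.008). Stiff (about 9 N), no spring, stays where left. Leaning the block towards it about the block's foot pushes it out; about 0.22 rad brings it to the stop. The block comes out only when the two shoes have gone out over 9 mm together and at least 2 mm each, best 6 mm or more each.
- shoe_right (a joint): The same shoe on the cradle's -y side; the value grows as it is pushed outward (-y of the cradle), 0 to 0.008.
- shoe_left_pad (a point): Top of the +y shoe's pad, at the face towards the block: 55 mm above the bench, 21 mm from the cradle's middle at home (1 mm from the block). The shoe is 28 mm wide in x, its outer face 40 mm from the middle. Below, its nose (17 to 22 mm above the pocket floor) reaches 4.5 mm into a groove in the block's side: a straight pull lifts the block only about 6.5 mm, then it is stuck.
- shoe_right_pad (a point): The same point of the -y shoe. With both shoes at their stops the block passes between the noses with 3.5 mm play each side when lifted upright; off-centre, it catches under a nose and must be lowered and centred.
- prism_block: Aluminium block with amber windows, 0.15 to 0.31 kg, sitting in the pocket. Origin: centre of the underside of its narrow foot (10 mm wide in y), z up, axes parallel to the cradle's at the start. Body 32 x 40 mm (x, y), up to 50 mm above the origin; above it an 18 mm square stem, centred, from 50 to 92 mm: the place to grip, across x or across y. It can lean about 0.22 rad either way about its foot.
- block_grip (a point): Point on the stem's axis, 74 mm above the block's origin.
- dust_cap: Grey plastic cap, an upside-down square cup 30 x 30 mm outside, 34 mm high, 30 g, sitting loosely over the block's stem (3 mm play all round, it lifts off straight up; 30 mm of it overlaps the stem). Origin: centre of its open lower rim; z up; 62 mm above the block's origin at the start. Grip it across its sides.
- reject_box: Open steel box fixed on the bench, outside 130 x 170 x 55 mm (x, y, z), walls 4 mm. Origin: centre of its underside.
- oil_bottle: Bystander: small amber bottle, 32 mm across, 62 mm high. Origin: centre of its underside.
- eyepiece: Bystander: black eyepiece standing on end, 38 mm across, 52 mm high. Origin: centre of its underside.
- slide_box: Bystander: white slide box 40 x 85 x 32 mm. Origin: centre of its underside.
There are look-alikes about, which are no part of the job. What is shaped like the prism_block but red is not meant.

How it is judged (in metres and radians):
On the way, in this order (a step that is already met when the one before it is completed fails the run):
1. the dust cap lies in the reject box, let go, the block still in its pocket (x of dust_cap in the frame of reject_box between -0.06 and 0.06 m and y of dust_cap in the frame of reject_box between -0.08 and 0.08 m and z of dust_cap in the frame of reject_box below 0.05 m and contact force between the fingers and dust_cap below 0.1 N and z of prism_block in the frame of cradle below 0.025 m), for 0.1 s.
2. the block, gripped, is leaned over in its pocket (contact force between the fingers and prism_block above 1 N and z of prism_block in the frame of cradle below 0.025 m and angle between prism_block's own z axis and vertical above 0.06 rad), for 0.05 s.
3. both shoes have given way while the gripped block is still in its pocket (contact force between the fingers and prism_block above 1 N and z of prism_block in the frame of cradle below 0.035 m and value of joint each of shoe_left, shoe_right above 0.002 m), for 0.05 s.
At the end, for the whole second after the job is handed in: The cap lies in the reject box, released; both shoes are pushed out at least 2 mm; the block is held in the fingers, touching neither cradle nor box, its foot 4 to 55 mm above the shoes' tops and within 30 mm of the pocket's axis, upright within 0.2 rad, moving slower than 30 mm/s (x of dust_cap in the frame of reject_box between -0.06 and 0.06 m and y of dust_cap in the frame of reject_box between -0.08 and 0.08 m and z of dust_cap in the frame of reject_box below 0.05 m and contact force between the fingers and dust_cap below 0.1 N and contact force between the fingers and prism_block above 1 N and z of prism_block in the frame of cradle between 0.059 and 0.11 m and horizontal distance between prism_block and cradle below 0.03 m and angle between prism_block's own z axis and vertical below 0.2 rad and contact force between prism_block and cradle below 0.1 N and contact force between prism_block and reject_box below 0.1 N and linear speed of prism_block below 0.03 m/s and value of joint each of shoe_left, shoe_right above 0.002 m); the arm keeps its last pose, push and grip.
It fails at once if the bottle is knocked more than 30 mm from its place or over (distance of oil_bottle from where it was at the start of the episode above 0.03 m or angle between oil_bottle's own z axis and vertical above 0.6 rad).
It fails at once if the eyepiece is knocked more than 30 mm from its place or over (distance of eyepiece from where it was at the start of the episode above 0.03 m or angle between eyepiece's own z axis and vertical above 0.6 rad).
It fails at once if the slide box is knocked more than 30 mm from its place or over (distance of slide_box from where it was at the start of the episode above 0.03 m or angle between slide_box's own z axis and vertical above 0.6 rad).
It also fails if it takes over 61 s, if anything falls off the work surface, if the arm or the gripper's body presses on something with over 40 N, if the wrist force passes 120 N, or if a joint passes its speed limit or range.

## Working session

There is one attempt and no reset: what is moved stays moved. The work goes in short steps, Python scripts to look and compute and a shell command to move; the robot and the scene stay as the last step left them, time stands still between calls to the robot, and variables do not carry over. Pictures are saved under pics/ and viewed, at most 10 in all, crops included, and the job is handed in when it is done.

```bash
mkdir -p pics; python3 - <<'E'
from plant import r
import cv2,numpy as np
for n in ("scene","side"):
    cv2.imwrite(f"pics/{n}0.png",cv2.cvtColor(r.capture(n),cv2.COLOR_RGB2BGR))
    p=r.camera_params(n);print(n,{k:np.round(v,3).tolist() for k,v in p.items()})
print(np.round(r.camera_params("wrist")["mount"],3).tolist())
print(r.get_state())
E
```

```text
scene {'mtx': [[435.709, 0.0, 250.272], [0.0, 435.709, 199.342], [0.0, 0.0, 1.0]], 'rvec': [1.589, 1.873, -0.852], 'tvec': [0.103, -0.327, 1.505]}
side {'mtx': [[461.928, 0.0, 259.789], [0.0, 461.928, 184.268], [0.0, 0.0, 1.0]], 'rvec': [2.367, -0.21, 0.074], 'tvec': [-0.628, 0.147, 0.82]}
[[0.001, -0.967, -0.254, 0.067], [1.0, 0.0, 0.001, 0.0], [-0.001, -0.254, 0.967, -0.139], [0.0, 0.0, 0.0, 1.0]]
{'time_s': 0.1, 'joints': array([ 1.65070275e+01,  2.05874812e+01,  6.38030467e-01, -1.71135284e-02,
       -7.01350420e+01, -1.65067979e+01]), 'qd': array([ 0.04058437, -0.04628367,  0.11487417,  0.04996964,  0.00092423,
        0.06227729]), 'joint_torque': array([-1.42273191e-03, -5.84165347e+01,  2.93752134e+01,  7.01551259e+00,
        1.01412315e-02, -6.66964229e-05]), 'tcp_pos': array([ 6.74588150e-01, -2.75495397e-05,  2.44709074e-01]), 'eef_rot': array([ 1.79914418e+02, -8.58345026e-03, -9.00055911e+01]), 'contact_force': array([-0.1887143,  0.2823947, -0.089262 ]), 'moment': array([ 0.03760043, -0.01049587, -0.00342852]), 'gripper_force': 0.0, 'gripper_width': 0.08781848709022869}
```

View pics/scene0.png

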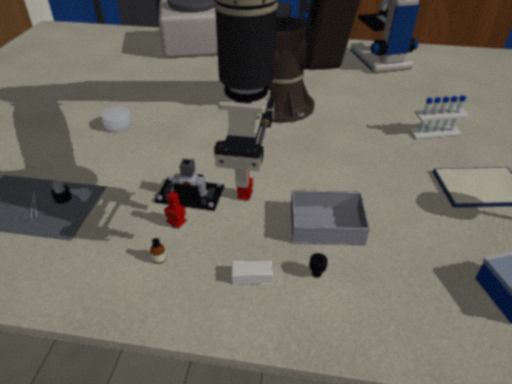

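View pics/side0.png

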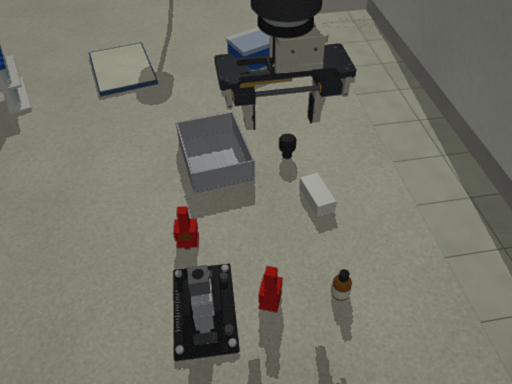

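The scene view shows the black cradle at (190,190) with the grey block and cap. There are red look-alikes at (176,210) and (245,188), the box is at (328,218), the bottle at (158,250), the slide box at (252,272) and the eyepiece at (318,264). In the side view, the cradle is at (205,310) and the box at (215,152).

```bash
cat > h.py <<'E'
from plant import r
import cv2,numpy as np
def plane(n,px,z):
    p=r.camera_params(n);R=cv2.Rodrigues(np.array(p["rvec"],float))[0];t=np.array(p["tvec"],float).ravel()
    d=np.c_[cv2.undistortPoints(np.array(px,float).reshape(-1,1,2),np.array(p["mtx"]),None)[:,0],np.ones(len(px))]@R
    c=-R.T@t
    return c+d*((z-c[2])/d[:,2])[:,None]
def rect(P):
    (c,s,a)=cv2.minAreaRect((P[:,:2]*1000).astype(np.float32)); return np.round(c,1),np.round(s,1),round(a,1)
E
python3 - <<'E'
from h import *
im=cv2.imread("pics/side0.png")
def comp(mask,x0,y0,x1,y1):
    m=np.zeros(mask.shape,bool);m[y0:y1,x0:x1]=mask[y0:y1,x0:x1];ys,xs=np.nonzero(m);return np.c_[xs,ys]
mx=im.max(2)
P=comp(mx<50,165,255,245,365);print("plate",len(P),rect(plane("side",P,.01)))
print("plate corners",plane("side",[(174,267),(232,264),(239,352),(178,357)],.01).round(3).tolist())
print("captop",plane("side",[(189,268),(207,267),(208,280),(190,281)],.106).round(3).tolist())
print("box",plane("side",[(177,122),(238,114),(253,178),(193,190)],.055).round(3).tolist())
print("bottle,eyep,slide", plane("side",[(343,296),(287,156),(320,205)],.005).round(3).tolist())
print("scene box",plane("scene",[(293,192),(361,193),(366,233),(292,232)],.055).round(3).tolist())
print("scene captop",plane("scene",[(188,161)],.106).round(3))
c=im[250:365,160:380];cv2.imwrite("pics/c1.png",cv2.resize(c,None,fx=3.6,fy=3.6,interpolation=cv2.INTER_CUBIC)[:,:800])
E
```

```text
plate 3839 (array([ 514.5, -180.1]), array([161.2,  97.5]), 87.4)
plate corners [[0.47, -0.092, 0.01], [0.57, -0.104, 0.01], [0.559, -0.263, 0.01], [0.468, -0.254, 0.01]]
captop [[0.502, -0.165, 0.106], [0.529, -0.168, 0.106], [0.528, -0.19, 0.106], [0.502, -0.187, 0.106]]
box [[0.498, 0.255, 0.055], [0.634, 0.258, 0.055], [0.634, 0.054, 0.055], [0.518, 0.043, 0.055]]
bottle,eyep,slide [[0.744, -0.196, 0.005], [0.725, 0.156, 0.005], [0.759, 0.006, 0.005]]
scene box [[0.526, 0.089, 0.055], [0.502, 0.253, 0.055], [0.639, 0.26, 0.055], [0.663, 0.099, 0.055]]
scene captop [[ 0.51  -0.176  0.106]]
```

View pics/c1.png

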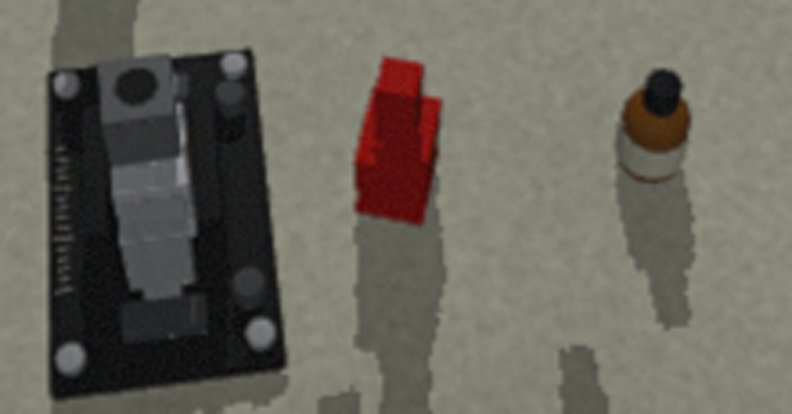

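The plate is at about (0.514,-0.178) and yawed a few degrees. The cap's centre at its top agrees in both views, about (0.512,-0.177). The box is at about (0.583,0.175) with a yaw near 8°. Next I move above the cradle with the fingers across y and check from near.

```bash
python3 -m pendant '[[178,161,10,0,0,-1.52],[178,161,10,0,0,-1.52],[178,161,10,0,0,-1.52],[178,161,10,0,0,-1.52],[178,161,10,0,0,-1.52],[178,161,10,0,0,-1.52],[178,161,10,0,0,-1.52],[178,161,10,0,0,-1.52],[178,161,10,0,0,-1.52],[178,161,10,0,0,-1.52],[178,161,10,0,0,-1.52]]' 87
cat >> h.py <<'E'
from scipy.spatial.transform import Rotation as Ro
def wcam():
    s=r.get_state();T=np.eye(4);T[:3,:3]=Ro.from_euler("xyz",s["eef_rot"],degrees=True).as_matrix();T[:3,3]=s["tcp_pos"]
    return T@np.array(r.camera_params("wrist")["mount"])
def wplane(C,px,z):
    d=np.c_[cv2.undistortPoints(np.array(px,float).reshape(-1,1,2),np.array(r.camera_params("wrist")["mtx"]),None)[:,0],np.ones(len(px))]@C[:3,:3].T
    return C[:3,3]+d*((z-C[2,3])/d[:,2])[:,None]
def shot(n,f):
    C=wcam();im=cv2.cvtColor(r.capture(n),cv2.COLOR_RGB2BGR);cv2.imwrite("pics/"+f+".png",im);np.save("pics/"+f,C);return C,im
E
python3 -c "
from h import *
shot('wrist','w1');s=r.get_state();print(s['tcp_pos'],s['eef_rot'],s['joints'])"
```

```text
time_s: 1.48
tcp_pos: [0.514, -0.178, 0.2355]
eef_rot: [180.0, 0.0, -3.0]
contact_force: [0.0, -0.7, 0.4]
gripper_width: 0.0873
gripper_force: 0.0
[ 0.51393916 -0.17798993  0.23547543] [ 1.79999315e+02  1.27722719e-02 -3.01384957e+00] [ 1.54678177e+00  8.63654938e+00 -1.67917009e+01 -3.68930837e-04
 -6.45845360e+01  8.54395271e+01]
```

View pics/w1.png

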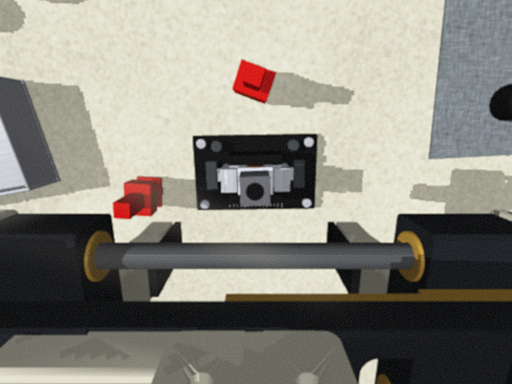

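The wrist view is clean: the plate spans (193,135) to (317,210), the cap top is around (255,190), and one red look-alike is close by at (138,197).

```bash
python3 - <<'E'
from h import *
C=np.load("pics/w1.npy");im=cv2.imread("pics/w1.png")
m=np.zeros(im.shape[:2],np.uint8);m[128:216,186:326]=(im.max(2)<70)[128:216,186:326]
m=cv2.morphologyEx(m,cv2.MORPH_OPEN,np.ones((3,3)))
n,l,st,_=cv2.connectedComponentsWithStats(m);k=1+st[1:,4].argmax();ys,xs=np.nonzero(l==k)
P=wplane(C,np.c_[xs,ys],.01);print("plate",rect(P))
print("corners",wplane(C,[(193,136),(317,135),(318,209),(194,210)],.01).round(4).tolist())
h=cv2.HoughCircles(cv2.resize(cv2.cvtColor(im,6)[165:220,225:290],None,fx=4,fy=4,interpolation=2),cv2.HOUGH_GRADIENT,2,200,param1=100,param2=15,minRadius=20,maxRadius=50);print(h)
if h is not None:
  x,y,_=h[0,0];print("captop hole",wplane(C,[(225+x/4,165+y/4)],.106).round(4))
cv2.imwrite("pics/c2.png",cv2.resize(im[125:220,180:330],None,fx=5,fy=5,interpolation=2))
E
```

```text
plate (array([ 514.7, -178.6]), array([157.8,  96.6]), 87.8)
corners [[0.5657, -0.1024, 0.01], [0.5587, -0.2597, 0.01], [0.46, -0.2615, 0.01], [0.4674, -0.0932, 0.01]]
[[[119.  107.   33.8]]]
captop hole [[ 0.513 -0.178  0.106]]
```

View pics/c2.png

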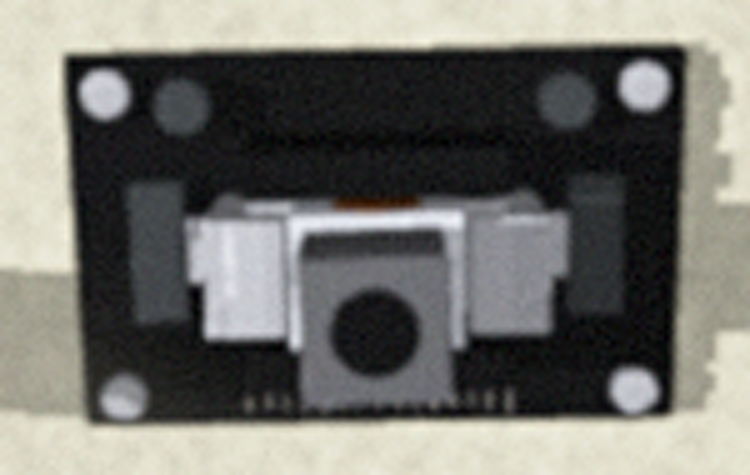

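```bash
python3 -m pendant '[[0,0,40,0,0,-0.009],[0,0,80,0,0,-0.009],[0,0,110,0,0,-0.009],[0,0,130,0,0,-0.009],[0,0,145,0,0,-0.009],[0,0,145,0,0,-0.009]]' 87 15
python3 -m pendant '[[0,0,0,0,0,0],[0,0,0,0,0,0],[0,0,0,0,0,0],[0,0,0,0,0,0],[0,0,0,0,0,0],[0,0,0,0,0,0]]' 20 15
```

```text
time_s: 2.28
tcp_pos: [0.5134, -0.178, 0.0897]
eef_rot: [180.0, 0.1, -2.4]
contact_force: [0.2, 0.0, 0.4]
gripper_width: 0.087
gripper_force: 0.0
time_s: 3.02
tcp_pos: [0.514, -0.178, 0.0906]
eef_rot: [180.0, -0.0, -2.4]
contact_force: [0.3, 0.2, -0.8]
gripper_width: 0.0328
gripper_force: 0.0
```

```bash
python3 -m pendant '[[0,0,0,0,0,0],[0,0,0,0,0,0],[0,0,0,0,0,0]]'

```

```text
time_s: 3.4
tcp_pos: [0.514, -0.178, 0.0906]
eef_rot: [180.0, 0.0, -2.4]
contact_force: [-0.2, 0.7, 0.1]
gripper_width: 0.0298
gripper_force: 15.0
```

```bash
python3 -m pendant '[[0,0,-12,0,0,0],[0,0,-30,0,0,0],[0,0,-60,0,0,0],[0,0,-95,0,0,0],[0,0,-125,0,0,0],[9,-60,-125,0,0,-0.03],[18,-120,-125,0,0,-0.06],[27,-180,-125,0,0,-0.09],[36,-240,-125,0,0,-0.12],[45,-300,-125,0,0,-0.15],[54,-355,-125,0,0,-0.18],[54,-355,-125,0,0,-0.18],[54,-355,-125,0,0,-0.18]]'
python3 - <<'E'
from h import *
shot('wrist','w2')
E
```

```text
time_s: 5.03
tcp_pos: [0.5825, 0.1745, 0.2158]
eef_rot: [180.0, 0.0, 8.0]
contact_force: [-0.5, -0.2, -0.2]
gripper_width: 0.0298
gripper_force: 15.0
```

View pics/w2.png

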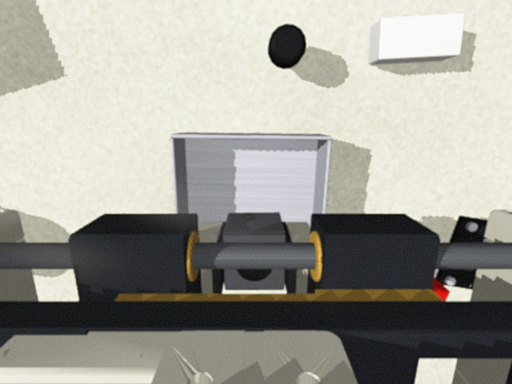

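The cap is in the fingers at (255,245) and aligned with the box, whose far rim runs from (172,135) to (331,135).

```bash
python3 - <<'E'
from h import *
C=np.load("pics/w2.npy");print(wplane(C,[(172,135),(331,135)],.055).round(3).tolist())
E
python3 -m pendant '[[0,0,40,0,0,0],[0,0,80,0,0,0],[0,0,115,0,0,0],[0,0,145,0,0,0],[0,0,165,0,0,0],[0,0,165,0,0,0],[0,0,165,0,0,0]]'
```

```text
[[0.622, 0.267, 0.055], [0.645, 0.103, 0.055]]
time_s: 5.95
tcp_pos: [0.5834, 0.174, 0.0518]
eef_rot: [-180.0, -0.1, 7.9]
contact_force: [0.1, 0.8, 1.0]
gripper_width: 0.0303
gripper_force: 15.0
```

```bash
python3 -m pendant '[[0,0,0,0,0,0],[0,0,0,0,0,0],[0,0,0,0,0,0],[0,0,0,0,0,0]]' 50
python3 -m pendant '[[0,0,-40,0,0,0],[0,0,-90,0,0,0],[0,0,-140,0,0,0],[0,0,-160,0,0,0],[0,0,-160,0,0,0]]'
python3 - <<'E'
from h import *
shot('side','s2')
print(np.round(r.get_state()['tcp_pos'],4))
im=cv2.imread("pics/s2.png");a=im[100:200,160:270];b=im[250:365,160:260]
b=cv2.resize(b,(110,126))
cv2.imwrite("pics/c3.png",cv2.resize(np.vstack([a,b])[:,:],None,fx=2.6,fy=2.6,interpolation=2))
E
```

```text
time_s: 6.45
tcp_pos: [0.5828, 0.1745, 0.0507]
eef_rot: [-180.0, -0.0, 7.9]
contact_force: [-0.1, 0.8, -0.1]
gripper_width: 0.0497
gripper_force: 0.0
time_s: 7.08
tcp_pos: [0.5835, 0.1749, 0.2126]
eef_rot: [-179.9, -0.2, 7.9]
contact_force: [0.5, -0.2, -0.4]
gripper_width: 0.05
gripper_force: 0.0
[0.5827 0.1745 0.2109]
```

View pics/c3.png

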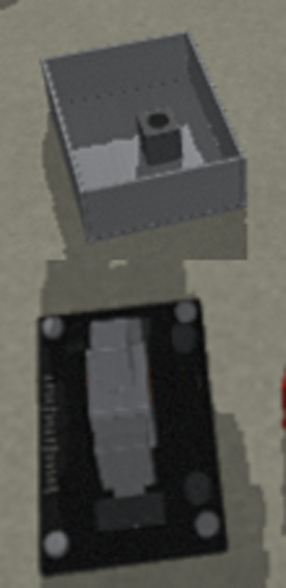

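The cap stands inside the box. The block is still in its cradle, now with its stem bare.

```bash
python3 -m pendant '[[-20,57,0,0,0,0.03],[-40,114,0,0,0,0.06],[-60,171,0,0,0,0.09],[-80,228,0,0,0,0.12],[-100,285,0,0,0,0.15],[-117,340,0,0,0,0.183],[-117,340,0,0,0,0.183],[-117,340,0,0,0,0.183]]'
python3 - <<'E'
from h import *
C,im=shot('wrist','w3');s=r.get_state();print(s['tcp_pos'],s['eef_rot'])
cv2.imwrite("pics/c4.png",cv2.resize(im[120:250,170:340],None,fx=4.5,fy=4.5,interpolation=2))
E
```

```text
time_s: 8.12
tcp_pos: [0.5131, -0.1786, 0.2093]
eef_rot: [-180.0, 0.1, -2.6]
contact_force: [1.3, 1.0, 0.2]
gripper_width: 0.0498
gripper_force: 0.0
[ 0.5134152  -0.17798825  0.20957142] [-1.79990596e+02  9.30541338e-02 -2.55653598e+00]
```

View pics/c4.png

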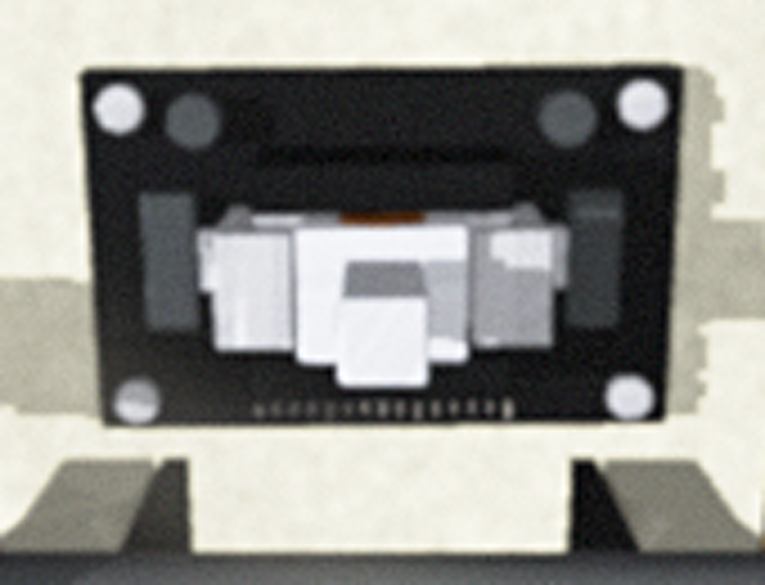

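The stem top is at crop (385,341), which is full pixel (255.5,195.8). The shoes sit evenly on either side.

```bash
python3 - <<'E'
from h import *
C=np.load("pics/w3.npy");c=lambda p:[(170+x/4.5,120+y/4.5) for x,y in p]
print(wplane(C,c([(342,297),(428,297),(430,386),(338,386)]),.102).round(4).tolist())
print(wplane(C,c([(296,228),(470,228)]),.06).round(4).tolist())
print(wplane(C,c([(82,72),(683,68),(663,425),(104,425)]),.01).round(4).tolist())
E
python3 -m pendant '[[0,0,40,0,0,0],[0,0,80,0,0,0],[0,0,105,0,0,0],[0,0,122,0,0,0],[0,0,122,0,0,0],[0,0,122,0,0,0]]'
python3 -m pendant '[[0,0,0,0,0,0],[0,0,0,0,0,0],[0,0,0,0,0,0],[0,0,0,0,0,0],[0,0,0,0,0,0],[0,0,0,0,0,0],[0,0,0,0,0,0]]' 10 40
```

```text
[[0.5232, -0.1712, 0.102], [0.5225, -0.1884, 0.102], [0.5039, -0.1881, 0.102], [0.5047, -0.1694, 0.102]]
[[0.5302, -0.1598, 0.06], [0.5284, -0.1998, 0.06]]
[[0.5653, -0.1026, 0.01], [0.5592, -0.2598, 0.01], [0.4608, -0.2558, 0.01], [0.4678, -0.0986, 0.01]]
time_s: 8.93
tcp_pos: [0.5144, -0.1777, 0.0891]
eef_rot: [180.0, -0.0, -2.5]
contact_force: [0.6, -0.2, -0.1]
gripper_width: 0.0499
gripper_force: 0.0
time_s: 9.8
tcp_pos: [0.5138, -0.1785, 0.0888]
eef_rot: [180.0, -0.0, -2.6]
contact_force: [-0.4, 1.0, 5.3]
gripper_width: 0.0179
gripper_force: 40.0
```

```bash
python3 -m pendant '[[0,-2.2,0,-0.028,0,0],[0,-4.4,0,-0.055,0,0],[0,-6.5,0,-0.083,0,0],[0,-8.7,0,-0.11,0,0],[0,-8.7,0,-0.11,0,0]]'
```

```text
time_s: 10.42
tcp_pos: [0.5142, -0.1706, 0.0889]
eef_rot: [173.6, 0.0, -2.5]
contact_force: [0.1, -7.0, 2.7]
gripper_width: 0.0174
gripper_force: 40.0
```

```bash
python3 -m pendant '[[0,-2.2,0,-0.028,0,0],[0,-4.4,-0.1,-0.055,0,0],[0,-6.5,-0.1,-0.083,0,0],[0,-8.7,-0.1,-0.11,0,0],[0,-8.7,-0.1,-0.11,0,0],[0,-8.7,-0.1,-0.11,0,0]]'
```

```text
time_s: 11.18
tcp_pos: [0.5143, -0.1626, 0.0884]
eef_rot: [167.3, 0.1, -2.6]
contact_force: [1.3, -11.5, 5.9]
gripper_width: 0.0179
gripper_force: 40.0
```

```bash
python3 -m pendant '[[0,2.2,0.2,0.028,0,0],[0,4.3,0.4,0.055,0,0],[0,6.5,0.7,0.083,0,0],[0,8.6,1.0,0.11,0,0],[0,10.8,1.4,0.138,0,0],[0,12.9,1.9,0.165,0,0],[0,15,2.4,0.193,0,0],[0,17.1,3,0.22,0,0],[0,17.1,3,0.22,0,0]]'
```

```text
time_s: 12.3
tcp_pos: [0.5137, -0.179, 0.0888]
eef_rot: [180.0, -0.0, -2.6]
contact_force: [-1.6, 0.7, 6.0]
gripper_width: 0.0174
gripper_force: 40.0
```

```bash
python3 -m pendant '[[0,2.2,0,0.028,0,0],[0,4.4,0,0.055,0,0],[0,6.5,0,0.083,0,0],[0,8.7,0,0.11,0,0],[0,8.7,0,0.11,0,0]]'
python3 -m pendant '[[0,2.2,0,0.028,0,0],[0,4.4,-0.1,0.055,0,0],[0,6.5,-0.1,0.083,0,0],[0,8.7,-0.1,0.11,0,0],[0,8.7,-0.1,0.11,0,0],[0,8.7,-0.1,0.11,0,0]]'
```

```text
time_s: 12.92
tcp_pos: [0.5137, -0.1864, 0.0887]
eef_rot: [-173.6, -0.0, -2.6]
contact_force: [-0.8, 7.0, 6.0]
gripper_width: 0.0176
gripper_force: 40.0
time_s: 13.68
tcp_pos: [0.5133, -0.1948, 0.0878]
eef_rot: [-167.3, -0.0, -2.6]
contact_force: [0.4, 5.4, 5.7]
gripper_width: 0.0178
gripper_force: 40.0
```

```bash
python3 -m pendant '[[0,-2.2,0.2,-0.028,0,0],[0,-4.3,0.4,-0.055,0,0],[0,-6.5,0.7,-0.083,0,0],[0,-8.6,1.0,-0.11,0,0],[0,-10.8,1.4,-0.138,0,0],[0,-12.9,1.9,-0.165,0,0],[0,-15,2.4,-0.193,0,0],[0,-17.1,3,-0.22,0,0],[0,-17.1,3,-0.22,0,0]]'
python3 - <<'E'
from h import *
C,im=shot('side','s3')
a=cv2.resize(cv2.imread("pics/s2.png")[250:365,160:260],None,fx=4,fy=4,interpolation=2);b=cv2.resize(im[250:365,160:260],None,fx=4,fy=4,interpolation=2)
cv2.imwrite("pics/c5.png",np.hstack([a,b])[:,:800])
E
```

```text
time_s: 14.8
tcp_pos: [0.5141, -0.1776, 0.0888]
eef_rot: [180.0, -0.0, -2.5]
contact_force: [-0.5, 1.8, 5.3]
gripper_width: 0.0179
gripper_force: 40.0
```

View pics/c5.png

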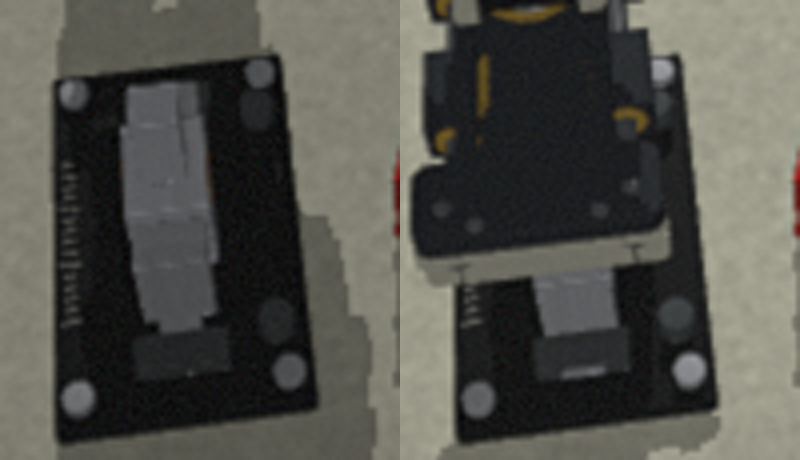

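The near (-y) shoe has visibly moved out towards its stop; the other is hidden by the hand. I lift slowly and watch the force.

```bash
python3 -m pendant '[[0,0,-2,0,0,0],[0,0,-4,0,0,0],[0,0,-6,0,0,0],[0,0,-8,0,0,0],[0,0,-10,0,0,0],[0,0,-10,0,0,0]]'
```

```text
time_s: 15.6
tcp_pos: [0.5138, -0.1785, 0.0987]
eef_rot: [180.0, -0.0, -2.6]
contact_force: [-0.7, 0.3, -2.5]
gripper_width: 0.0177
gripper_force: 40.0
```

```bash
python3 -m pendant '[[0,0,-3,0,0,0],[0,0,-6,0,0,0],[0,0,-9,0,0,0],[0,0,-12,0,0,0],[0,0,-15,0,0,0],[0,0,-15,0,0,0]]'
python3 -m pendant '[[0,0,-5,0,0,0],[0,0,-10,0,0,0],[0,0,-15,0,0,0],[0,0,-20,0,0,0],[0,0,-25,0,0,0],[0,0,-30,0,0,0],[0,0,-35,0,0,0],[0,0,-40,0,0,0],[0,0,-40,0,0,0],[0,0,-40,0,0,0],[0,0,-40,0,0,0]]'
python3 - <<'E'
from h import *
C,im=shot('side','s4');C,w=shot('wrist','w4')
a=cv2.resize(im[100:370,150:350],(400,540));b=w[0:384,80:440];b=cv2.resize(b,(390,416));b=cv2.copyMakeBorder(b,0,124,0,0,0)
cv2.imwrite("pics/c6.png",np.hstack([a,b]))
E
```

```text
time_s: 16.35
tcp_pos: [0.5139, -0.1785, 0.1138]
eef_rot: [-180.0, -0.0, -2.6]
contact_force: [0.3, 0.1, -2.1]
gripper_width: 0.0177
gripper_force: 40.0
time_s: 17.73
tcp_pos: [0.5136, -0.1784, 0.1532]
eef_rot: [-180.0, 0.0, -2.6]
contact_force: [0.1, 0.3, -3.3]
gripper_width: 0.0177
gripper_force: 40.0
```

View pics/c6.png

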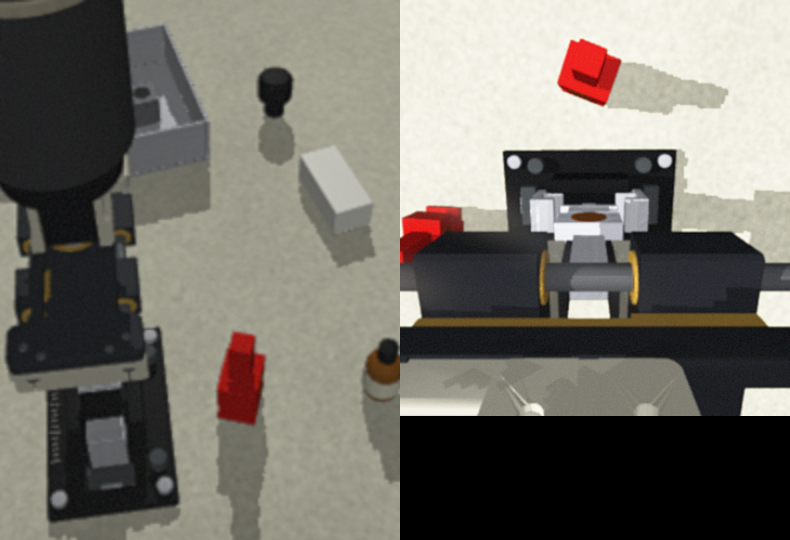

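The block hangs upright in the fingers above the cradle. Both shoes are spread evenly, the cap is in the box, and the bystanders are untouched. I hand in.

```bash
python3 -c "
from plant import r
print(r.close_job())"
```

```text
the job is handed in; nothing more can be done
None
```

I put the cap in the reject box, rocked the block until both shoes gave way, and handed the job in with the block held upright about 2 cm above the shoes; `close_job()` returned no verdict.

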